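Put the bangle row out for the customer

ROBOT

A 7-joint arm with a two-finger parallel gripper is mounted at the origin on the work surface. World frame = base frame: x ahead of the robot, y to its left, z up, the work surface at z = 0. Lengths are in m, angles in rad, forces in N, time in s.
With the tool pointing down it reaches from about 0.4 to 0.85 m from the base axis. Payload 6.9 kg.
Tool frame: the origin (TCP) lies midway between the tips of the shut fingers; the grasp point (between the pads) lies behind it (ctrl.pinch_z is the z of the grasp point in the tool frame, in m); z points along the fingers, y is the line along which they close (so a half turn about z gives the same grasp; the last joint's range is limited). The gripper opens to 85 mm and grips with 20 to 120 N. Pads are 22 mm wide; open, the fingers measure 114 mm over their backs; the gripper's body (76 mm by 85 mm) begins 54 mm behind the grasp point. The pads swing forward as they close: fully open they stand 13 mm farther back than shut.
Start: joints at [-1.127, 0.507, -0.238, 1.5, 0.126, 1.149, -0.155], TCP at [0.207, 0.59, 0.231] pointing down, gripper open.
Joint ranges: [-3.08, 3.08], [-0.24, 2.05], [-1.43, 1.35], [0, 2.5], [-1.52, 4.66], [0.17, 1.96], [-2.89, 2.89]. Speed limits (rad/s): [2.39, 2.39, 3.14, 3.14, 3.14, 3.14, 3.14].

INTERFACE

Orientations are given as a unit quaternion [w, x, y, z].
In Python, from station import ctrl, get_state, vision, ticket, models gives the robot as it stands. Calls block until the motion is done:
- ctrl.movep(position, orientation): joint-space move of the TCP to a pose.
- ctrl.movel(position, frame=None, max_speed=0.15): straight line of the TCP; frame=None keeps the orientation; max_speed is the mean speed in m/s.
- ctrl.set_joints(angles): joint-space move.
- ctrl.ungrasp() and ctrl.close_gripper(force=None): open the fingers fully, or close them until they stop; force is the grip in N (None keeps the last).
- ctrl.pause(seconds).
- ctrl.ik(position, orientation): joint angles nearest the present ones, or None.
- get_state(): the state.
- vision.grab_frame(name): name is "scene" or "side" or "wrist"; returns (picture, depth): 400x640x3 uint8, blue, green, red; 400x640 float32, m along the optical axis (not along the pixel's ray), 0 where there is no reading.
- vision.camera_info(name): a dict with "mtx" (3x3 intrinsics, pixels), "R" (3x3) and "t" (3): a world point X has camera coordinates R X + t; the wrist camera has in their place "hand_eye" (4x4, takes a point from camera to tool coordinates, whose origin is the TCP and whose axes are the flange's). Camera axes: x right, y down, z forward; pixel columns grow to the right and rows downward; lengths in m; the calibration is good to about 2 mm. A picture is of the moment at which its call begins: read the wrist's pose just before it. camera_info takes no time and is no camera call.
A pose or a line that the arm cannot do raises ctrl.Unreachable and nothing moves.
- ticket.close_job(): hands the job in; it is judged then, once.
Trained networks look in the newest picture that a camera, given by its name, has taken for a name from the list of things; names that differ only in an ending like _2 or _b are one class to them, and where a whole thing is asked for, a point or a joint stands for the part that bears it (a point fixed in the world has none). Each returns a list of dicts, best first, with "p" (0 to 1); they miss things now and then, are a little off and sometimes report something else, mostly with a low value. They report only what shows in the picture. A call takes as long as a camera call. They do not tell look-alikes from the thing itself.
- models.recognise(camera, target): "point" ([column, row] in pixels, amid what is visible of it).
- models.masks_of(camera, target): "mask" (400x640 bool, what is visible of it) and "point" ([column, row] in pixels, amid what is visible of it).
The state is a dict: "time": time; "qpos": joint angles; "qd": joint speeds; "tau": joint torques, N m; "tcp_pos": TCP position; "eef_rot": TCP orientation; "contact_force": force on the tool from outside, world axes, zero at the start; "wrist_torque": the same for the moment, N m; "width": finger opening in m; "gripper_force": force on a finger pad.
Only numpy, scipy, OpenCV 4.12 (cv2) and the standard library are available. Lean on these libraries where they do the work, as an engineer would, in place of code of your own. Each camera call takes 0.05 s, during which the arm holds its last target. There are 200 camera calls.

TASK

Move the row of four bangles from the pads of the stock tray to the sloped display stand, one in each bay, so that the customer across the counter reads them from left to right just as you read them now: your order comes out reversed, the bangle at the left end of your tray going into the bay at your right end of the stand, and so on. Each bangle must lie flat on the slope in the middle of its bay with its rim resting against the bottom lip. Set them down rather than letting them drop, and do not disturb the glass jar beside the tray.

Things in the scene. Friction and masses are not known exactly. Their poses are not given: they have to be found in the camera images.
- conch: White conch-shell bangle: ring with a scalloped outer edge, 72 mm across outside, 56 mm inside (rim 8 mm thick), 14 mm high. Its origin is the ring's centre, half-way up; z is the ring's axis. Lies flat on its pad at the start, turned anyhow.
- wooden: Red lacquered wooden bangle: the tallest, a plain smooth band, 74 mm across outside, 58 mm inside (rim 8 mm thick), 24 mm high. Its origin is the ring's centre, half-way up; z is the ring's axis. Lies flat on its pad at the start, turned anyhow.
- kada: Slim round-bar steel bangle with two little ball ends that meet: 70 mm across outside, 54 mm inside (bar 8 mm thick), 8 mm high. Its origin is the ring's centre, half-way up; z is the ring's axis. Lies flat on its pad at the start, turned anyhow.
- child: Child's brass bangle: the smallest, 56 mm across outside, 40 mm inside (rim 8 mm thick), 12 mm high, with a groove round it. Its origin is the ring's centre, half-way up; z is the ring's axis. Lies flat on its pad at the start, turned anyhow.
- pad_conch: Grey square pad, 84 x 84 x 8 mm, fixed; the conch bangle lies on its middle (within 5 mm) at the start. Four alike pads in one row along y, 92 mm apart, in any order, in a shallow tray whose rim is 2 mm lower than the pads' tops. Origin: centre of the underside (top 8 mm above); y along the row to the robot's left, x away from the robot (row turned at most 0.09 rad).
- pad_wooden: Grey square pad, 84 x 84 x 8 mm, fixed; the wooden bangle lies on its middle (within 5 mm) at the start. Four alike pads in one row along y, 92 mm apart, in any order, in a shallow tray whose rim is 2 mm lower than the pads' tops. Origin: centre of the underside (top 8 mm above); y along the row to the robot's left, x away from the robot (row turned at most 0.09 rad).
- pad_kada: Grey square pad, 84 x 84 x 8 mm, fixed; the steel bangle lies on its middle (within 5 mm) at the start. Four alike pads in one row along y, 92 mm apart, in any order, in a shallow tray whose rim is 2 mm lower than the pads' tops. Origin: centre of the underside (top 8 mm above); y along the row to the robot's left, x away from the robot (row turned at most 0.09 rad).
- pad_child: Grey square pad, 84 x 84 x 8 mm, fixed; the child's bangle lies on its middle (within 5 mm) at the start. Four alike pads in one row along y, 92 mm apart, in any order, in a shallow tray whose rim is 2 mm lower than the pads' tops. Origin: centre of the underside (top 8 mm above); y along the row to the robot's left, x away from the robot (row turned at most 0.09 rad).
- stand: Sloped stand, fixed, 380 mm wide. Origin: middle underneath; x away from robot, y to its left (turned max 0.1 rad), z up. White face falls to +x at 0.436 rad from (x -47, z 59) to (45, 16) mm, where the inner side of the bottom lip stands square to it (6 mm thick, 11 high). Fillets up the slope at y 0, +-94, +-188 (4 mm wide, 5 high) part 4 bays, middles y +-47, +-141. Bangles slide on it.
- jar: Clear glass jar with a steel screw-top lid, 64 mm across, 86 mm high, standing about 70 mm beyond the left end of the tray. Loose. Origin: centre of its underside.
Not all that is in view belongs to the job. Leave any green look-alike of the child alone.

How it is judged:
At the end, for the whole second after the job is handed in: All four bangles rest on the stand, released, in the reverse of the order of their pads (leftmost pad, rightmost bay): each within 14 mm of its bay's middle sideways, flat on the slope within 0.08 rad, 6 mm low or 9 mm high, its rim at most 9 mm short of the lip (x of conch in the frame of stand between 0.0063 and 0.0213 m and z of conch in the frame of stand between 0.0315 and 0.0465 m and angle between the z axis of conch and the z axis of stand, either way round between 0.356 and 0.516 rad and linear speed of each of conch, wooden, kada, child below 0.01 m/s and angular speed of each of conch, wooden, kada, child below 0.1 rad/s and ((y of conch in the frame of stand between -0.155 and -0.127 m and y of each of pad_wooden, pad_kada, pad_child in the frame of pad_conch below 0 m) or (y of conch in the frame of stand between -0.061 and -0.033 m and y of pad_wooden in the frame of pad_conch above 0 m and y of each of pad_kada, pad_child in the frame of pad_conch below 0 m) or (y of conch in the frame of stand between -0.061 and -0.033 m and y of each of pad_wooden, pad_child in the frame of pad_conch below 0 m and y of pad_kada in the frame of pad_conch above 0 m) or (y of conch in the frame of stand between -0.061 and -0.033 m and y of each of pad_wooden, pad_kada in the frame of pad_conch below 0 m and y of pad_child in the frame of pad_conch above 0 m) or (y of conch in the frame of stand between 0.033 and 0.061 m and y of each of pad_wooden, pad_kada in the frame of pad_conch above 0 m and y of pad_child in the frame of pad_conch below 0 m) or (y of conch in the frame of stand between 0.033 and 0.061 m and y of each of pad_wooden, pad_child in the frame of pad_conch above 0 m and y of pad_kada in the frame of pad_conch below 0 m) or (y of conch in the frame of stand between 0.033 and 0.061 m and y of pad_wooden in the frame of pad_conch below 0 m and y of each of pad_kada, pad_child in the frame of pad_conch above 0 m) or (y of conch in the frame of stand between 0.127 and 0.155 m and y of each of pad_wooden, pad_kada, pad_child in the frame of pad_conch above 0 m)) and x of wooden in the frame of stand between 0.0075 and 0.0225 m and z of wooden in the frame of stand between 0.0365 and 0.0515 m and angle between the z axis of wooden and the z axis of stand, either way round between 0.356 and 0.516 rad and ((y of wooden in the frame of stand between -0.155 and -0.127 m and y of each of pad_conch, pad_kada, pad_child in the frame of pad_wooden below 0 m) or (y of wooden in the frame of stand between -0.061 and -0.033 m and y of pad_conch in the frame of pad_wooden above 0 m and y of each of pad_kada, pad_child in the frame of pad_wooden below 0 m) or (y of wooden in the frame of stand between -0.061 and -0.033 m and y of each of pad_conch, pad_child in the frame of pad_wooden below 0 m and y of pad_kada in the frame of pad_wooden above 0 m) or (y of wooden in the frame of stand between -0.061 and -0.033 m and y of each of pad_conch, pad_kada in the frame of pad_wooden below 0 m and y of pad_child in the frame of pad_wooden above 0 m) or (y of wooden in the frame of stand between 0.033 and 0.061 m and y of each of pad_conch, pad_kada in the frame of pad_wooden above 0 m and y of pad_child in the frame of pad_wooden below 0 m) or (y of wooden in the frame of stand between 0.033 and 0.061 m and y of each of pad_conch, pad_child in the frame of pad_wooden above 0 m and y of pad_kada in the frame of pad_wooden below 0 m) or (y of wooden in the frame of stand between 0.033 and 0.061 m and y of pad_conch in the frame of pad_wooden below 0 m and y of each of pad_kada, pad_child in the frame of pad_wooden above 0 m) or (y of wooden in the frame of stand between 0.127 and 0.155 m and y of each of pad_conch, pad_kada, pad_child in the frame of pad_wooden above 0 m)) and x of kada in the frame of stand between 0.006 and 0.021 m and z of kada in the frame of stand between 0.0284 and 0.0434 m and angle between the z axis of kada and the z axis of stand, either way round between 0.356 and 0.516 rad and ((y of kada in the frame of stand between -0.155 and -0.127 m and y of each of pad_conch, pad_wooden, pad_child in the frame of pad_kada below 0 m) or (y of kada in the frame of stand between -0.061 and -0.033 m and y of pad_conch in the frame of pad_kada above 0 m and y of each of pad_wooden, pad_child in the frame of pad_kada below 0 m) or (y of kada in the frame of stand between -0.061 and -0.033 m and y of each of pad_conch, pad_child in the frame of pad_kada below 0 m and y of pad_wooden in the frame of pad_kada above 0 m) or (y of kada in the frame of stand between -0.061 and -0.033 m and y of each of pad_conch, pad_wooden in the frame of pad_kada below 0 m and y of pad_child in the frame of pad_kada above 0 m) or (y of kada in the frame of stand between 0.033 and 0.061 m and y of each of pad_conch, pad_wooden in the frame of pad_kada above 0 m and y of pad_child in the frame of pad_kada below 0 m) or (y of kada in the frame of stand between 0.033 and 0.061 m and y of each of pad_conch, pad_child in the frame of pad_kada above 0 m and y of pad_wooden in the frame of pad_kada below 0 m) or (y of kada in the frame of stand between 0.033 and 0.061 m and y of pad_conch in the frame of pad_kada below 0 m and y of each of pad_wooden, pad_child in the frame of pad_kada above 0 m) or (y of kada in the frame of stand between 0.127 and 0.155 m and y of each of pad_conch, pad_wooden, pad_child in the frame of pad_kada above 0 m)) and x of child in the frame of stand between 0.0132 and 0.0282 m and z of child in the frame of stand between 0.0273 and 0.0423 m and angle between the z axis of child and the z axis of stand, either way round between 0.356 and 0.516 rad and ((y of child in the frame of stand between -0.155 and -0.127 m and y of each of pad_conch, pad_wooden, pad_kada in the frame of pad_child below 0 m) or (y of child in the frame of stand between -0.061 and -0.033 m and y of pad_conch in the frame of pad_child above 0 m and y of each of pad_wooden, pad_kada in the frame of pad_child below 0 m) or (y of child in the frame of stand between -0.061 and -0.033 m and y of each of pad_conch, pad_kada in the frame of pad_child below 0 m and y of pad_wooden in the frame of pad_child above 0 m) or (y of child in the frame of stand between -0.061 and -0.033 m and y of each of pad_conch, pad_wooden in the frame of pad_child below 0 m and y of pad_kada in the frame of pad_child above 0 m) or (y of child in the frame of stand between 0.033 and 0.061 m and y of each of pad_conch, pad_wooden in the frame of pad_child above 0 m and y of pad_kada in the frame of pad_child below 0 m) or (y of child in the frame of stand between 0.033 and 0.061 m and y of each of pad_conch, pad_kada in the frame of pad_child above 0 m and y of pad_wooden in the frame of pad_child below 0 m) or (y of child in the frame of stand between 0.033 and 0.061 m and y of pad_conch in the frame of pad_child below 0 m and y of each of pad_wooden, pad_kada in the frame of pad_child above 0 m) or (y of child in the frame of stand between 0.127 and 0.155 m and y of each of pad_conch, pad_wooden, pad_kada in the frame of pad_child above 0 m))); the robot touches nothing.
It fails at once if the glass jar is pushed more than 15 mm or tipped (distance of jar from where it was at the start of the episode above 0.015 m or angle between jar's own z axis and vertical above 0.25 rad).
It fails at once if the conch bangle is let fall (it moves faster than 0.75 m/s while the fingers do not touch it) (linear speed of conch above 0.75 m/s and contact force between conch and the fingers below 0.02 N).
It fails at once if the wooden bangle is let fall (it moves faster than 0.75 m/s while the fingers do not touch it) (linear speed of wooden above 0.75 m/s and contact force between wooden and the fingers below 0.02 N).
It fails at once if the kada bangle is let fall (it moves faster than 0.75 m/s while the fingers do not touch it) (linear speed of kada above 0.75 m/s and contact force between kada and the fingers below 0.02 N).
It fails at once if the child bangle is let fall (it moves faster than 0.75 m/s while the fingers do not touch it) (linear speed of child above 0.75 m/s and contact force between child and the fingers below 0.02 N).
It also fails if it takes over 86 s, if anything falls off the work surface, if the arm or the gripper's body presses on something with over 40 N, if the wrist force passes 120 N, or if a joint passes its speed limit or range.

## Working session

There is one attempt and no reset: what is moved stays moved. The work goes in short steps, each a Python script; the robot and the scene stay as the last script left them, time stands still between calls to the robot, and variables do not carry over. Pictures are saved under pics/ and viewed, at most 14 in all, crops included, and the job is handed in when it is done.

```bash
ls; mkdir -p pics
python3 - <<'E'
from station import ctrl,get_state,vision
import cv2,numpy as np
for n in("scene","side"):
    im,d=vision.grab_frame(n); cv2.imwrite(f"pics/{n}0.png",im); np.save(f"pics/{n}0.npy",d)
    i=vision.camera_info(n); R=np.array(i["R"]);print(n,np.array(i["mtx"]).round(1).tolist(),R.round(3).tolist(),(-R.T@np.array(i["t"])).round(3))
print(vision.camera_info("wrist"),ctrl.pinch_z)
s=get_state();print(s)
E
```

```text
pics
scene [[464.2, 0.0, 317.9], [0.0, 464.2, 206.4], [0.0, 0.0, 1.0]] [[-0.767, 0.641, -0.002], [0.554, 0.662, -0.505], [-0.322, -0.388, -0.863]] [0.77  0.391 0.703]
side [[435.9, 0.0, 326.2], [0.0, 435.9, 197.7], [0.0, 0.0, 1.0]] [[-0.995, -0.099, 0.022], [-0.071, 0.525, -0.848], [0.072, -0.846, -0.529]] [0.451 0.849 0.546]
{'mtx': array([[315.91458849,   0.        , 322.36621057],
       [  0.        , 315.91458849, 201.40663407],
       [  0.        ,   0.        ,   1.        ]]), 'hand_eye': array([[-9.43182978e-04, -9.62130688e-01, -2.72586958e-01,
         6.81699467e-02],
       [ 9.99999397e-01, -7.54126575e-04, -7.98329056e-04,
         5.08858948e-04],
       [ 5.62531815e-04, -2.72587546e-01,  9.62130819e-01,
        -1.42805766e-01],
       [ 0.00000000e+00,  0.00000000e+00,  0.00000000e+00,
         1.00000000e+00]])} -0.0187
{'time': 0.1, 'qpos': array([-1.12745578,  0.508244  , -0.23751304,  1.50104399,  0.12570452,
        1.14886717, -0.154792  ]), 'qd': array([-0.00083163, -0.00348754, -0.0002594 , -0.00409558, -0.00045081,
       -0.00171418,  0.00120016]), 'tau': array([-5.45883406e-03, -6.21842551e+01, -2.19455212e+00, -2.50205147e+01,
        1.25896247e-02,  7.75606051e-03,  3.02423371e-05]), 'tcp_pos': array([0.20708788, 0.58922373, 0.23051817]), 'eef_rot': array([-1.13036074e-04,  1.68114726e-01,  9.85767122e-01, -7.79409597e-04]), 'contact_force': array([ 0.28844635, -0.09832264,  1.26637987]), 'wrist_torque': array([-0.02961815,  0.03226532, -0.03583114]), 'gripper_force': 0.0, 'width': 0.08533151178760624}
```

View pics/scene0.png

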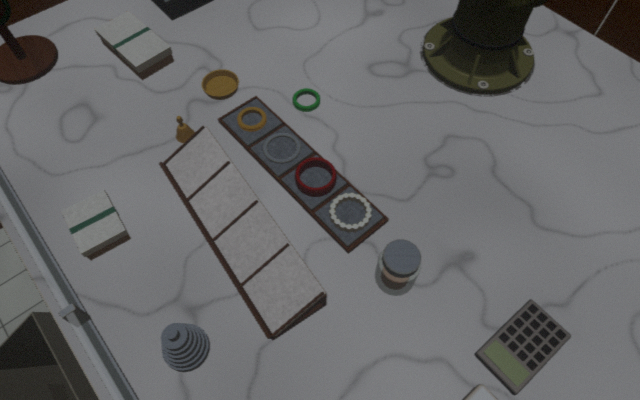

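View pics/side0.png

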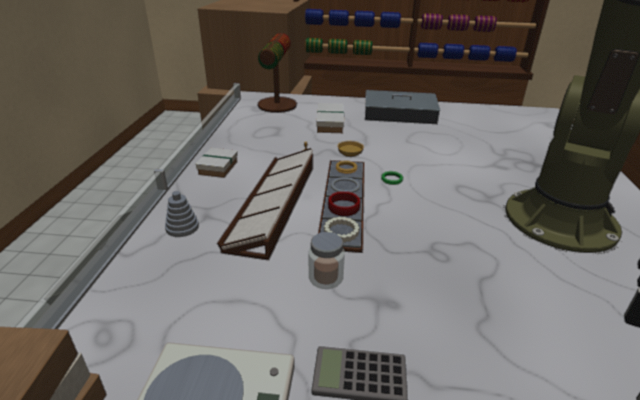

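The row from my left (jar end) is conch (350,211), wooden (315,176), kada (281,148), child (251,118). Things that could be mistaken for the child are the green ring (306,99) and the brass dish (220,84). The brass ring at (251,118) lies on the end pad, so that is the child. The stand spans roughly (160,160) to (325,300).

```bash
cat > h.py <<'E'
from station import ctrl,get_state,vision,ticket,models
import cv2,numpy as np
from scipy.spatial.transform import Rotation as Ro
from scipy.optimize import least_squares
def cam(n):
    i=vision.camera_info(n);K=np.array(i["mtx"])
    if n=="wrist":
        s=get_state();q=np.array(s["eef_rot"]);A=Ro.from_quat(q[[1,2,3,0]]).as_matrix();H=np.array(i["hand_eye"])
        Rc=A@H[:3,:3];c=A@H[:3,3]+np.array(s["tcp_pos"])
    else: R=np.array(i["R"]);Rc=R.T;c=-R.T@np.array(i["t"])
    return K,Rc,c
def cloud(d,K,Rc,c):
    v,u=np.mgrid[:d.shape[0],:d.shape[1]]
    P=np.dstack([(u-K[0,2])/K[0,0]*d,(v-K[1,2])/K[1,1]*d,d])
    return P@Rc.T+c
def onplane(uv,z,K,Rc,c):
    r=np.c_[(np.asarray(uv)-[K[0,2],K[1,2]])/K[0,0],np.ones(len(uv))]@Rc.T
    return c+r*((z-c[2])/r[:,2])[:,None]
def circ(P):
    f=lambda p:np.hypot(P[:,0]-p[0],P[:,1]-p[1])-p[2]
    s=least_squares(f,[*P[:,:2].mean(0),.03],loss="soft_l1",f_scale=.002);return s.x
def project(X,K,Rc,c):
    q=(np.asarray(X)-c)@Rc; return q[:,:2]/q[:,2:]*K[0,0]+[K[0,2],K[1,2]]
def rings(n):
    C=cam(n);im,d=vision.grab_frame(n);W=cloud(d,*C);out={}
    for t in("conch","wooden","kada","child"):
        for m in models.masks_of(n,t)[:3]:
            M=m["mask"]&(d>0);P=W[M]
            # outer contour on the top plane
            ztop=np.percentile(P[:,2],80)
            cs,_=cv2.findContours(m["mask"].astype(np.uint8),cv2.RETR_EXTERNAL,cv2.CHAIN_APPROX_NONE)
            o=max(cs,key=len)[:,0].astype(float)
            print(n,t,round(m["p"],2),np.round(m["point"]),"z",ztop.round(4),"depthcircle",circ(P).round(4),"outer",circ(onplane(o,ztop-.004,*C)).round(4))
    return im,d,W,C
E
python3 - <<'E'
from h import *
im,d,W,C=rings("scene")
for t in("stand","jar","pad_conch"):
    for m in models.masks_of("scene",t)[:5]:
        M=m["mask"]&(d>0);P=W[M];print(t,round(m["p"],2),m["point"],M.sum(),P.min(0).round(3),P.max(0).round(3),np.median(P,0).round(3))
    if t=="stand": np.save("pics/standP.npy",W[models.masks_of("scene",t)[0]["mask"]&(d>0)])
E
```

```text
scene conch 0.68 [347. 224.] z 0.0255 depthcircle [0.4827 0.1277 0.0309] outer [0.482  0.1272 0.036 ]
scene conch 0.44 [321. 170.] z 0.0344 depthcircle [0.4837 0.0376 0.0326] outer [0.4843 0.0384 0.0387]
scene wooden 0.69 [320. 188.] z 0.0343 depthcircle [0.4838 0.0378 0.0325] outer [0.4845 0.0391 0.0382]
scene wooden 0.64 [250. 111.] z 0.0232 depthcircle [ 0.4889 -0.1475  0.0238] outer [ 0.4884 -0.1487  0.0289]
scene kada 0.82 [282. 134.] z 0.0193 depthcircle [ 0.4859 -0.0577  0.0309] outer [ 0.4841 -0.06    0.0335]
scene child 0.94 [253. 112.] z 0.0232 depthcircle [ 0.4891 -0.1476  0.0237] outer [ 0.489  -0.1491  0.0288]
stand 0.62 [242.8, 234.2] 14278 [ 0.56  -0.196 -0.003] [0.715 0.219 0.064] [0.647 0.058 0.035]
jar 0.9 [399.2, 265.8] 2007 [0.472 0.223 0.002] [0.532 0.286 0.088] [0.513 0.26  0.083]
pad_conch 0.72 [349.9, 217.6] 1372 [0.44  0.079 0.003] [0.526 0.168 0.027] [0.488 0.128 0.011]
```

```bash
cat >> h.py <<'E'
def quat(yaw,tilt=0,flip=0):
    """tool y along (stand/pad) x turned by yaw, tool z down, tilted into a slope falling to +x"""
    cx=np.array([np.cos(yaw)*np.cos(tilt),np.sin(yaw)*np.cos(tilt),-np.sin(tilt)])
    cz=-np.array([np.cos(yaw)*np.sin(tilt),np.sin(yaw)*np.sin(tilt),np.cos(tilt)])
    if flip: cx=-cx
    q=Ro.from_matrix(np.c_[np.cross(cx,cz),cx,cz]).as_quat();return q[[3,0,1,2]]
E
python3 - <<'E'
from h import *
for f in(0,1):
    for p,t in([.485,.128,.03],0),([.485,-.149,.03],0),([.485,-.149,.15],0),([.61,.17,.06],.436),([.61,-.13,.06],.436),([.65,-.13,.15],.436),([.65,.17,.15],.436),([.57,.0,.38],0):
        q=ctrl.ik(p,quat(0,t,f));print(f,p,t,None if q is None else np.round(q,2))
f=[k for k in(0,1) if ctrl.ik([.57,0,.38],quat(0,0,k)) is not None]
print(f)
ctrl.movep([.56,-.03,.36],quat(0,0,0))
im,d,W,C=rings("wrist");cv2.imwrite("pics/w1.png",im);np.savez("pics/w1.npz",im=im,d=d,W=W,K=C[0],R=C[1],c=C[2])
M=models.masks_of("wrist","stand");[print(m["p"],m["point"],m["mask"].sum()) for m in M]
np.save("pics/w1stand.npy",M[0]["mask"]);print(get_state()["time"])
E
```

```text
0 [0.485, 0.128, 0.03] 0 [-0.39  0.59  0.12  2.06 -0.14  0.5  -0.16]
0 [0.485, -0.149, 0.03] 0 [ 0.07  0.61  0.27  2.05 -0.31  0.52  0.57]
0 [0.485, -0.149, 0.15] 0 [-0.08  0.45  0.47  1.93 -0.27  0.83  0.54]
0 [0.61, 0.17, 0.06] 0.436 [-0.28  0.92  0.05  1.23 -0.14  1.42 -0.18]
0 [0.61, -0.13, 0.06] 0.436 [-0.    0.93  0.31  1.26 -0.15  1.41  0.29]
0 [0.65, -0.13, 0.15] 0.436 [-0.01  0.92  0.36  1.02 -0.17  1.66  0.3 ]
0 [0.65, 0.17, 0.15] 0.436 [-0.26  0.91  0.07  0.98 -0.14  1.67 -0.2 ]
0 [0.57, 0.0, 0.38] 0 [-0.34  0.36  0.47  1.37 -0.16  1.45  0.12]
1 [0.485, 0.128, 0.03] 0 [ 0.06  0.64 -0.56  2.06  0.58  0.61  2.24]
1 [0.485, -0.149, 0.03] 0 [ 0.56  0.63 -0.47  2.04  0.5   0.59  2.88]
1 [0.485, -0.149, 0.15] 0 [-0.44  0.68  1.15  1.93 -0.73  1.03 -2.09]
1 [0.61, 0.17, 0.06] 0.436 [ 0.06  1.01 -0.73  1.22  0.39  1.5   2.52]
1 [0.61, -0.13, 0.06] 0.436 [-0.29  1.18  1.15  1.26 -0.74  1.63 -2.35]
1 [0.65, -0.13, 0.15] 0.436 [-0.23  1.12  1.15  1.02 -0.7   1.82 -2.45]
1 [0.65, 0.17, 0.15] 0.436 [ 0.02  0.98 -0.7   0.98  0.35  1.73  2.59]
1 [0.57, 0.0, 0.38] 0 [-0.67  0.53  1.15  1.37 -0.48  1.54 -2.7 ]
[0, 1]
wrist conch 0.73 [248.  43.] z 0.0267 depthcircle [0.4833 0.1238 0.0307] outer [0.4827 0.1245 0.0349]
wrist wooden 0.83 [254. 120.] z 0.0362 depthcircle [0.4847 0.0342 0.0323] outer [0.4839 0.0341 0.0365]
wrist kada 0.7 [261. 166.] z 0.0204 depthcircle [ 0.4866 -0.0599  0.0309] outer [ 0.486  -0.0607  0.0342]
wrist child 0.71 [269. 237.] z 0.0245 depthcircle [ 0.4893 -0.1491  0.0239] outer [ 0.488  -0.1499  0.0283]
wrist child 0.61 [207. 230.] z 0.0125 depthcircle [ 0.3725 -0.1294  0.0239] outer [ 0.3717 -0.1307  0.0285]
wrist child 0.28 [252.  39.] z 0.0266 depthcircle [0.4831 0.1238 0.0307] outer [0.4822 0.1246 0.0353]
0.63 [380.9, 117.4] 17924
3.4167
```

View pics/w1.png

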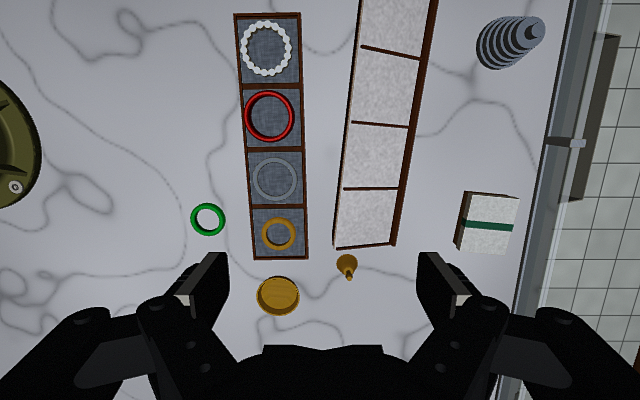

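The wrist view shows conch (266,47), wooden (270,116), kada (274,178) and child (277,234) on their pads. The green look-alike is off the tray at (207,219) and the dish is at (278,295). Next I'll fit the stand.

```bash
cat > st.py <<'E'
from h import *
def fit(W,im,mask,d):
    w=mask&(d>0); hsv=cv2.cvtColor(im,cv2.COLOR_BGR2HSV); g=hsv[...,2].astype(float); S=hsv[...,1]
    P=W[w&(S<50)]; P=P[(P[:,2]>.015)]
    # plane z = a+bx+cy robust
    A=lambda P:np.c_[np.ones(len(P)),P[:,:2]]
    p=least_squares(lambda p:A(P)@p-P[:,2],[.3,-.46,0],loss="soft_l1",f_scale=.001).x
    yaw=np.arctan2(-p[2],-p[1]);tilt=np.arctan(np.hypot(p[1],p[2]))
    r=A(P)@p-P[:,2];P=P[abs(r)<.002]
    e=np.array([np.cos(yaw),np.sin(yaw)]);n=np.array([-e[1],e[0]])
    a=P[:,:2]@e;b=P[:,:2]@n
    # along-face extent, end extent, fillet lines = dark (brown) mask pixels
    zmid=.0375
    x0=(zmid-p[0])/-1/np.hypot(p[1],p[2])*1 if 0 else None
    # plane: z = p0 - s*(e.xy) ; stand: z = .059-(x+.047)*tan => stand origin along e
    s=np.hypot(p[1],p[2]); orig=(p[0]-(.059-.047*s))/s
    D=W[w&(S>80)];D=D[abs(A(D)@p-D[:,2])<.008]
    da=D[:,:2]@e-orig;db=D[:,:2]@n;k=(da>-.035)&(da<.03)
    h,ed=np.histogram(db[k],np.arange(-.3,.3,.002));c=(ed[1:]+ed[:-1])/2
    pk=[(round(c[i],3),int(h[i])) for i in np.argsort(-h)[:12]]
    print("yaw",yaw.round(4),"tilt",tilt.round(4),"n",len(P),"orig along",orig.round(4),"face x ext",np.percentile(a-orig,[.5,99.5]).round(4),"y ext",np.percentile(b,[.2,99.8]).round(4))
    print("brown",sorted(pk))
    # comb fit of y
    best=max((sum(np.exp(-((db[k]-(y+j*.094))/.002)**2).sum() for j in(-2,-1,0,1,2)),y) for y in np.arange(-.05,.08,.0005));print("y0",best, "world",(orig*e+best[1]*n).round(4))
E
python3 - <<'E'
from st import *
z=np.load("pics/w1.npz");fit(z["W"],z["im"],np.load("pics/w1stand.npy"),z["d"])
C=cam("scene");im,d=vision.grab_frame("scene");fit(cloud(d,*C),im,models.masks_of("scene","stand")[0]["mask"],d)
E
```

```text
yaw -0.0971 tilt 0.4336 n 13941 orig along 0.6394 face x ext [-0.0479  0.044 ] y ext [-0.0997  0.25  ]
brown [(np.float64(-0.103), 15), (np.float64(-0.101), 52), (np.float64(-0.099), 17), (np.float64(-0.009), 26), (np.float64(-0.007), 57), (np.float64(-0.005), 26), (np.float64(0.085), 47), (np.float64(0.087), 61), (np.float64(0.089), 3), (np.float64(0.179), 74), (np.float64(0.181), 67), (np.float64(0.183), 2)]
y0 (np.float64(337.5277447864921), np.float64(-0.007499999999999965)) world [ 0.6356 -0.0695]
yaw -0.0993 tilt 0.4323 n 10552 orig along 0.6348 face x ext [-0.0445  0.0474] y ext [-0.098   0.2783]
brown [(np.float64(-0.101), 3), (np.float64(-0.099), 5), (np.float64(-0.097), 6), (np.float64(-0.005), 2), (np.float64(-0.003), 2), (np.float64(0.089), 6), (np.float64(0.091), 1), (np.float64(0.183), 9), (np.float64(0.185), 3), (np.float64(0.275), 1), (np.float64(0.277), 22), (np.float64(0.279), 6)]
y0 (np.float64(32.47626809770898), np.float64(-0.004499999999999962)) world [ 0.6312 -0.0674]
```

```bash
cat > job.py <<'E'
from h import *
T=.436; yawS=-.098; yawP=.022
e=np.array([np.cos(yawS),np.sin(yawS),0]);n=np.array([-e[1],e[0],0]);O=.638*e+.088*n
up=-np.cos(T)*e+[0,0,np.sin(T)];nor=np.sin(T)*e+np.array([0,0,np.cos(T)])
PADTOP=.0115
def at(by,s,h): return O+.045*e+np.array([0,0,.016])+by*n+s*up+h*nor
def F(): return np.array(get_state()["contact_force"])
def say(*a):
    s=get_state();print(*a,"t",round(s["time"],2),"w",round(s["width"],4),"grip",np.round(s["gripper_force"],1),"F",np.round(s["contact_force"],1),"tcp",np.round(s["tcp_pos"],4),flush=True)
def pick(x,y,z,force=30):
    ctrl.movep([x,y,.12],quat(yawP)); ctrl.movel([x,y,z+.03],max_speed=.2);f0=F()
    ctrl.movel([x,y,z],max_speed=.08);say("down",F()-f0)
    ctrl.close_gripper(force);say("closed",F()-f0)
    ctrl.movel([x,y,z+.02],max_speed=.08);ctrl.movel([x,y,.13],max_speed=.2);say("lifted")
def lower(by,s,z):
    h=z-PADTOP
    ctrl.movep(at(by,s,h+.06),quat(yawS,T));ctrl.movel(at(by,s,h+.01),max_speed=.12);ctrl.pause(.2);f0=F()
    k=.008
    while k>-.006:
        ctrl.movel(at(by,s,h+k),max_speed=.03);f=(F()-f0)@nor
        if f>4: break
        k-=.002
    say("contact k",round(k,3),"f",round(f,1));return h+k
def release(by,s,h):
    ctrl.ungrasp();ctrl.pause(.2);say("open")
    ctrl.movel(at(by,s,h+.02),max_speed=.06);ctrl.movel(at(by,s,h+.07),max_speed=.2);say("clear")
E
python3 - <<'E'
from job import *
pick(.4843,.0355,.0105)
print("resid place",at(-.047,58,0)[0]<0, at(-.047,.058,.06).round(3))
im,d=vision.grab_frame("wrist");cv2.imwrite("pics/w2.png",im)
E
```

```text
down [-0.92441203  0.03454024 -0.02069034] t 5.61 w 0.0854 grip 0.0 F [-0.4 -0.   0.4] tcp [0.4846 0.0354 0.0109]
closed [-1.67367473  0.25257267  6.05253531] t 5.89 w 0.0736 grip 32.7 F [-1.1  0.2  6.5] tcp [0.4847 0.0355 0.0116]
lifted t 6.94 w 0.0733 grip 35.0 F [-0.2  0.2 -1.1] tcp [0.4837 0.0357 0.1292]
resid place True [ 0.657 -0.023  0.095]
```

View pics/w2.png

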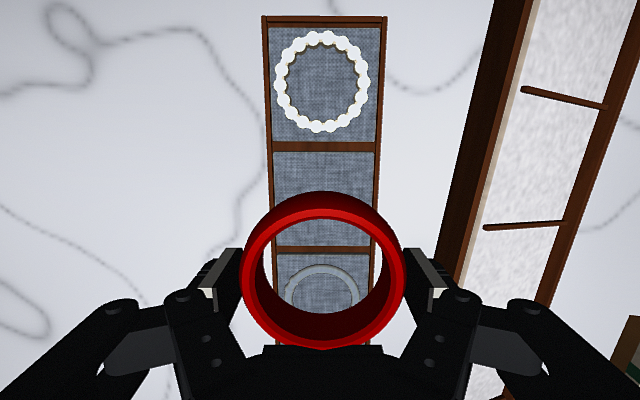

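The red wooden bangle is held squarely between the fingers, centred at about (322,270). Placing it now.

Run:
```python
from job import *
h=lower(-.047,.058,.0115)
im,d=vision.grab_frame("side");a=im[130:270,200:400]
release(-.047,.058,h)
im,d=vision.grab_frame("side");b=im[130:270,200:400]
im2,_=vision.grab_frame("scene")
cv2.imwrite("pics/p1.png",np.vstack([np.hstack([cv2.resize(a,(400,280)),cv2.resize(b,(400,280))]),cv2.resize(im2[100:240,140:340],(400,280)).repeat(1,0).__class__(0) if 0 else np.hstack([cv2.resize(im2[110:320,150:350],(280,294)),np.zeros((294,520,3),np.uint8)])]))
```

```text
contact k -0.002 f 8.9 t 10.13 w 0.0733 grip 35.8 F [1.6 0.2 8.4] tcp [ 0.6314 -0.0208  0.0403]
open t 10.67 w 0.0854 grip 0.1 F [ 0.   0.1 -0.1] tcp [ 0.6305 -0.0208  0.0384]
clear t 11.55 w 0.0853 grip 0.0 F [0.5 1.2 0.2] tcp [ 0.6602 -0.0239  0.1023]
```

View pics/p1.png

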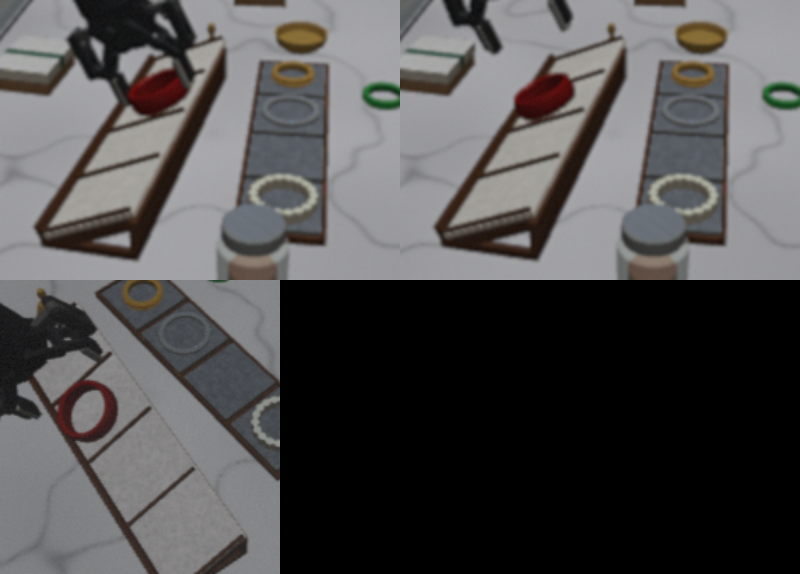

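The wooden bangle slid down to the lip and lies flat in the bay, at about (545,95) in the side crop. Conch next.

Run:
```python
from job import *
pick(.483,.1255,.0070)
if get_state()["width"]>.065:
    h=lower(-.141,.058,.0078);release(-.141,.058,h)
pick(.4885,-.1493,.0115)
print(get_state()["width"])
im,_=vision.grab_frame("side");im2,_=vision.grab_frame("wrist")
cv2.imwrite("pics/p2.png",np.hstack([cv2.resize(im[120:270,200:400],(400,300)),cv2.resize(im2,(400,300))]))
```

```text
down [-0.53351004  0.22018567  1.52699125] t 13.69 w 0.0855 grip 0.0 F [-0.3  0.4  1.1] tcp [0.4832 0.1255 0.0074]
closed [-1.06152518 -0.77692661  5.12223688] t 13.98 w 0.0701 grip 33.7 F [-0.8 -0.6  4.7] tcp [0.4834 0.1256 0.0078]
lifted t 15.05 w 0.0698 grip 34.4 F [-0.2  0.9 -0.2] tcp [0.4824 0.1257 0.1291]
contact k -0.002 f 8.1 t 18.47 w 0.0698 grip 35.4 F [2.  0.4 8.1] tcp [ 0.6206 -0.1143  0.0368]
open t 18.98 w 0.0856 grip 0.0 F [0.7 0.2 0.5] tcp [ 0.6197 -0.1142  0.0351]
clear t 19.86 w 0.0854 grip 0.0 F [ 0.1 -0.2 -0.1] tcp [ 0.6495 -0.1172  0.099 ]
down [-1.46460174 -1.32507768 -0.43691326] t 21.77 w 0.0852 grip 0.0 F [-1.1 -0.8  0.5] tcp [ 0.4887 -0.1494  0.0119]
closed [-1.31330477 -0.37516803  8.16815943] t 22.19 w 0.0548 grip 29.9 F [-0.9  0.2  9.1] tcp [ 0.4889 -0.1494  0.0125]
lifted t 23.23 w 0.0542 grip 31.7 F [-0.4 -0.7 -0.7] tcp [ 0.4881 -0.1488  0.1291]
0.054229320384492234
```

View pics/p2.png

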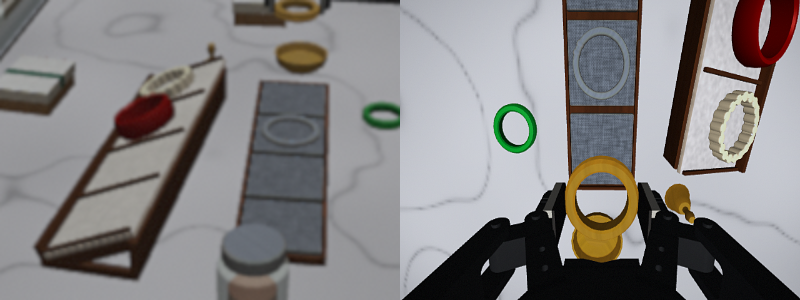

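The child's bangle is held and centred, and the conch lies in the right-end bay. Placing the child next, then kada.

Run:
```python
from job import *
h=lower(.141,.058,.0125);release(.141,.058,h)
pick(.486,-.0603,.0050)
print(get_state()["width"])
im,_=vision.grab_frame("side");im2,_=vision.grab_frame("wrist")
cv2.imwrite("pics/p3.png",np.hstack([cv2.resize(im[120:270,200:400],(400,300)),cv2.resize(im2,(400,300))]))
```

```text
contact k -0.002 f 7.6 t 26.98 w 0.0548 grip 32.3 F [ 1.  -1.1  8. ] tcp [0.6502 0.1662 0.0411]
open t 27.6 w 0.0853 grip 0.0 F [-0.7  0.3  0.2] tcp [0.6493 0.1663 0.0395]
clear t 28.48 w 0.0854 grip 0.0 F [0.  0.  0.2] tcp [0.6792 0.1632 0.1034]
down [-0.28186523 -0.04991141  0.19372052] t 30.73 w 0.0854 grip 0.0 F [ 0.2 -0.4 -0.2] tcp [ 0.4863 -0.0604  0.0054]
closed [-1.31215125  0.29564739  6.06977668] t 31.03 w 0.0678 grip 32.8 F [-0.8 -0.   5.7] tcp [ 0.4864 -0.0604  0.0058]
lifted t 32.11 w 0.0676 grip 34.1 F [-0.   0.4 -0.9] tcp [ 0.4855 -0.0599  0.1291]
0.06759230375810411
```

View pics/p3.png

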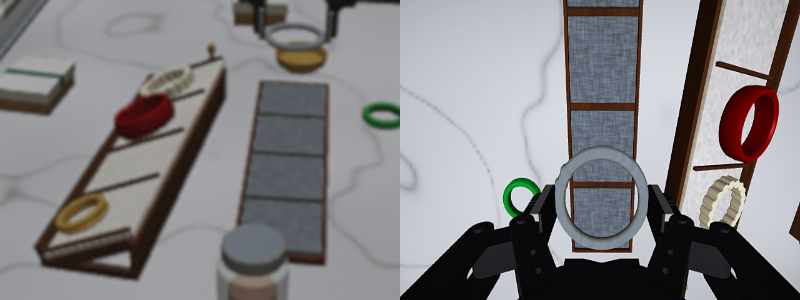

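The child is in its bay, at about (82,212) in the side crop, and kada is gripped centrally.

Run:
```python
from job import *
h=lower(.047,.058,.0058);release(.047,.058,h)
ctrl.movep([.56,0.03,.36],quat(0));ctrl.pause(.3);say("up")
C=cam("wrist");im,d=vision.grab_frame("wrist");W=cloud(d,*C)
B=np.c_[e,n,[0,0,1]]
for t,H in(("conch",14),("wooden",24),("kada",8),("child",12)):
    for m in models.masks_of("wrist",t)[:2]:
        M=m["mask"]&(d>0);P=(W[M]-O)@B
        a=(P-[.045,0,.016])@np.c_[up@B,[0,1,0],nor@B]   # s, y, height over slope
        top=a[a[:,2]>np.percentile(a[:,2],50)]
        c=circ(top);print(t,round(m["p"],2),"s,y,r",c.round(4),"top h",np.percentile(a[:,2],[10,50,90]).round(4),"slope ds",np.polyfit(top[:,0],top[:,2],1)[0].round(3))
cv2.imwrite("pics/p4w.png",im[0:300,200:500])
im,_=vision.grab_frame("side");cv2.imwrite("pics/p4.png",np.hstack([cv2.resize(im[120:270,200:400],(400,300)),cv2.imread("pics/p4w.png")]))
```

```text
contact k -0.002 f 8.3 t 35.39 w 0.0677 grip 34.9 F [ 2.1 -1.   8.1] tcp [0.6381 0.0729 0.035 ]
open t 35.92 w 0.0854 grip 0.1 F [0.1 0.6 0.4] tcp [0.6373 0.073  0.0333]
clear t 36.8 w 0.0855 grip 0.0 F [ 0.2 -0.8 -0.1] tcp [0.6671 0.0699 0.0973]
up t 38.22 w 0.0852 grip 0.0 F [0.2 0.2 0.5] tcp [0.5603 0.0302 0.3589]
conch 0.58 s,y,r [ 0.0355 -0.1414  0.0308] top h [0.0039 0.0135 0.0155] slope ds -0.0
wooden 0.95 s,y,r [ 0.0385 -0.0477  0.0323] top h [0.0082 0.0204 0.0249] slope ds -0.005
child 0.7 s,y,r [ 0.2696 -0.1813  0.0243] top h [-0.1436 -0.1357 -0.1233] slope ds 1.827
child 0.66 s,y,r [0.0282 0.1393 0.024 ] top h [0.0048 0.0118 0.0134] slope ds 0.001
```

View pics/p4.png

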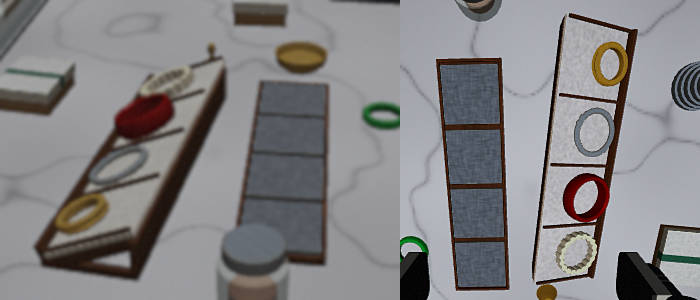

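All four lie in their bays; the detector missed kada, so I'll measure it from depth before handing in.

Run:
```python
from job import *
C=cam("wrist");im,d=vision.grab_frame("wrist");W=cloud(d,*C);P=W[d>0]
B=np.c_[e,n,[0,0,1]];a=((P-O)@B-[.045,0,.016])@np.c_[up@B,[0,1,0],nor@B]
k=a[(abs(a[:,1]-.047)<.043)&(a[:,0]>.002)&(a[:,0]<.09)&(a[:,2]>.005)&(a[:,2]<.015)]
print(len(k),circ(k),np.percentile(k[:,0],[2,98]),np.percentile(k[:,1],[2,98]),np.polyfit(k[:,0],k[:,2],1)[0])
if abs(circ(k)[0]-.035)<.005 and abs(circ(k)[1]-.047)<.008: ticket.close_job();print("handed in",get_state()["time"])
```

```text
642 [0.03541192 0.0471074  0.03100074] [0.00322269 0.06737838] [0.01466642 0.07973773] -0.00025879198211476844
the job is handed in; nothing more can be done
the job is handed in; nothing more can be done
```

All four bangles lie flat against the lip in reversed order (left to right as I see them: child, kada, wooden, conch), each measured within about 2 mm of its bay's middle; the jar was not touched, and I handed the job in after about 38 s with no verdict shown.

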